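# Clamp the stud to the plate and hold the square in the corner

## Task

In the assembly jig, slide the jaw shut on the end of the loose stud until the stud is butted firmly against the plate. Then take the carpenter's square and, with it lying flat on the jig board, press its outer corner into the inside corner of plate and stud until one arm bears along the plate, the other bears along the stud, and the stud is backed up straight against its stop. Finish while still gripping the square and pressing it firmly against both plate and stud, and leave the other things on the bench where they are.

Things in the scene. Friction and masses are not known exactly. Their poses are not given: they have to be found in the camera images.
- jig: Fixed plywood board 12 mm thick. Origin: inside corner of the finished joint, at bench level. Plate's face is its plane x = 0 (plate on +x side), seated stud's face its plane y = 0 (stud on +y side). The square goes in the quadrant x < 0, y < 0: free board to x -190, y -200 mm. Wooden stop strip for the stud's back: face at y = 45, x -180 to -15, 28 mm high.
- plate: Pine plate fixed to the jig, 45 mm wide (jig x 0 to 45), 240 mm long (jig y -195 to +45), its top 52 mm above the bench. Same origin and axes as the jig.
- stud: Loose pine stud 180 mm long (own x), 45 wide (y), 40 high, 0.14-0.24 kg, on the board between jaw and plate. Origin: centre of underside; own +x points to the plate. Starts with its foot 9 to 26 mm short of the plate, its back 2 to 10 mm off the stop, up to 1.7 degrees askew. Seated: jig x = -90, y = 22.5 mm.
- stud_foot (a point): Centre of the stud's end face towards the plate (half its height); at jig x = 0 when butted.
- jaw (a joint): Travel of the sliding jaw (m) along the jig's +x, to the plate; 0 = fully open. Starts at 0 to 0.01, bears on the butted stud at 0.045, end stop 0.055. About 3 N of drag; stays where it is left.
- jaw_handle (a point): Top centre of the jaw's upright wooden handle, 106 mm above the bench: 14 mm along jig x, 28 mm along jig y, standing 54 mm clear of the dark steel jaw block (block top 50 mm, stud top 52 mm above the bench). The jaw's working face is 14 mm ahead (jig +x) of this point. Jig y = 22.5 mm.
- square: Aluminium square lying flat, 0.26-0.44 kg, 16 mm thick: two arms 150 mm long (outside), 25 wide, and a diagonal brace 16 wide to grip. Origin: under the brace's middle. Outer corner at own x = y = +70 mm; one arm runs from it to -x (bears on the stud), one to -y (bears on the plate); brace along x = -y, 55 mm free between it and the inner corner. Smooth arms. In place its axes match the jig's.
- square_corner (a point): Outer corner of the square, at half its thickness.
- offcut: Loose 70 mm hardwood offcut on the jig board beyond the plate; leave it.
- screwdriver: Loose screwdriver near the right of the robot; leave it.
- pulley_block: Oval wooden pulley block, 82 mm tall, at the far side; leave it.
- glue: White glue bottle, 170 mm tall, on the left; leave it.
- tin: Paint tin, 110 mm tall, far left; leave it.
- mallet: Hammer lying left of the robot; leave it.
Not all that is in view belongs to the job. Leave any orange look-alike of the stud alone.

How it is judged (in metres and radians):
On the way, in this order (a step that is already met when the one before it is completed fails the run):
1. the jaw is shut on the stud and presses it against the plate (more than 2 N at both ends) (x of stud_foot in the frame of jig above -0.003 m and contact force between jaw and stud above 2 N and contact force between stud and plate above 2 N), for 0.1 s.
2. the square, flat on the board, is pressed into the corner against both plate and stud (contact force between square and plate above 1 N and contact force between square and stud above 1 N and x of square_corner in the frame of jig above -0.004 m and horizontal distance between square_corner and jig below 0.007 m and angle between the x axis of each of square, stud and the x axis of jig, either way round below 0.03 rad and y of stud in the frame of jig above 0.0185 m and angle between square's own z axis and vertical below 0.06 rad and height (world z) of square below 0.018 m and contact force between the fingers and square above 2 N and x of stud_foot in the frame of jig above -0.003 m), for 0.2 s.
At the end, for the whole second after the job is handed in: Fingers hold the square flat on the board, pressing plate and stud with over 1 N each; its outer corner within 7 mm of the jig corner and 4 mm of the plate; square and stud within 1.7 deg of the jig; stud within 4 mm of its stop, foot within 3 mm of the plate; jaw past 41 mm (all of step 2 and value of joint jaw above 0.041 m); the arm keeps its last pose, push and grip.
It fails at once if another thing on the bench is shifted by more than 30 mm (distance of any of offcut, screwdriver, pulley_block, glue, tin, mallet from where it was at the start of the episode above 0.03 m).
It also fails if it takes over 64 s, if anything falls off the work surface, if the arm or the gripper's body presses on something with over 40 N, if the wrist force passes 120 N, or if a joint passes its speed limit or range.

## Robot

A 6-joint arm with a two-finger parallel gripper is mounted at the origin on the work surface. World frame = base frame: x ahead of the robot, y to its left, z up, the work surface at z = 0. Lengths are in m, angles in degrees, forces in N, time in s.
With the tool pointing down it reaches from about 0.3 to 0.75 m from the base axis. Payload 8.5 kg.
Tool frame: the origin (TCP) lies on the centre line of the jaws, within the pads' length; the fingertips stand 14 mm ahead of it and the grasp point (between the pads) lies 5 mm behind it; z points along the fingers, x is the direction in which the jaws open and shut, and the axes are right-handed (so a half turn about z gives the same grasp; the last joint's range is limited). The gripper opens to 85 mm and grips with 20 to 120 N. Pads are 22 mm wide; open, the fingers measure 114 mm over their backs; the gripper's body (76 mm by 85 mm) begins 54 mm behind the grasp point. The pads swing forward as they close: fully open they stand 13 mm farther back than shut.
Start: joints at [58.94, 21.807, 74.336, -0, 83.858, -12.336], TCP at [0.177, 0.521, 0.245] pointing down, gripper open.
Joint ranges: [-178.18, 178.18], [-50.72, 133.34], [12.68, 142.11], [-81.47, 261.47], [9.98, 163.14], [-165.26, 165.26]. Speed limits (degrees/s): [136.94, 136.94, 180, 180, 180, 180].

## Interface

Orientations are given as a 3x3 rotation matrix whose columns are the frame's x, y, z axes.
In Python, from rig import * gives the robot as it stands.
- The arm moves only by the shell command python3 -m crank 'ROWS' [FORCE]. ROWS is JSON, one flat list of numbers, 7 for each row, row after row: the turn, a rotation vector about the world's x, y, z in rad, then the shift along the world's x, y, z in m, then the opening in per cent of the stroke, from 0 (shut) to 100 (fully open). A call has 1 to 20 rows; each row shifts and turns the commanded pose from where the row before left it; what a row does not reach is not made up. A row lasts 1/10 s, in which the tool goes at most 50 mm and 8.59 degrees, less where a joint would pass 70% of its speed; a pose out of reach is approached as far as the arm can. A call is refused whole if a number of a shift passes 0.05 or a number of a turn 0.15, either way. A call with a gripper value outside its range is refused whole. The fingers move at their own pace and stop on an object; FORCE is the grip in N (left out, the last holds). Time passes only in rows, so rows that do not move let the fingers close. It gives the time, the measured TCP pose, the force and the opening at its end, in the units of the state.
- observe(): the state, without advancing time (a new reading comes with each control period).
- get_image(name): name is "scene" or "top" or "wrist"; returns a dict with "frame" (400x640x3 uint8, red, green, blue), "fov_y" (degrees; the focal length in pixels is half the picture's height over the tangent of half this angle, whatever the lens; pixels are square), "cx", "cy" (the principal point, pixels), "world_to_cam" (4x4, takes a point from world to camera coordinates). Camera axes: x right, y up, looking along -z (the intrinsics and any distortion apply to the point x, -y, -z); pixel columns grow to the right and rows downward; lengths in m; the calibration is good to about 2 mm. A picture is of the moment at which its call begins. There is no depth.
- close_job(): hands the job in, once; it reports no verdict.
The state is a dict: "time_s": time; "q": joint angles; "qvel": joint speeds; "joint_efforts": joint torques, N m; "position": TCP position; "tool_rot": TCP orientation; "ft_force": force on the tool from outside, world axes, zero at the start; "wrist_torque": the same for the moment, N m; "grip_width": finger opening in m.
Only numpy, scipy, OpenCV 4.12 (cv2) and the standard library are available. Lean on these libraries where they do the work, as an engineer would, in place of code of your own. Each camera call takes 0.05 s, during which the arm holds its last target. There are 200 camera calls.

## Working session

There is one attempt and no reset: what is moved stays moved. The work goes in short steps, Python scripts to look and compute and a shell command to move; the robot and the scene stay as the last step left them, time stands still between calls to the robot, and variables do not carry over. Pictures are saved under pics/ and viewed, about 8 in all and at most 12, crops included, and the job is handed in when it is done.

```bash
mkdir -p pics; cat > h.py <<'E'
from rig import *
import numpy as np, cv2
def snap(n,f):
    im=get_image(n); cv2.imwrite(f'pics/{f}.png',im['frame'][...,::-1]); np.savez(f'pics/{f}.npz',**im); return im
def ray(im,u,v):
    f=200/np.tan(np.radians(im['fov_y'])/2); W=np.linalg.inv(im['world_to_cam'])
    d=W[:3,:3]@np.array([(u-im['cx'])/f,-(v-im['cy'])/f,-1]); return W[:3,3],d
def onz(im,u,v,z):
    o,d=ray(im,u,v); return o+d*(z-o[2])/d[2]
def proj(im,p):
    f=200/np.tan(np.radians(im['fov_y'])/2); c=im['world_to_cam']@np.append(p,1); return im['cx']-f*c[0]/c[2],im['cy']+f*c[1]/c[2]
E
python3 - <<'E'
from h import *
for n in('scene','top'):
    im=snap(n,n+'0'); print(n,{k:v for k,v in im.items() if k!='frame'})
print(observe())
E
```

```text
scene {'fov_y': 55.2676980926025, 'cx': 316.5722466000244, 'cy': 203.9648143932011, 'world_to_cam': array([[-0.04288518,  0.99906948,  0.00458627, -0.06894114],
       [-0.80467415, -0.03726084,  0.59254632,  0.32792929],
       [ 0.59216584,  0.021721  ,  0.80552332, -1.59987776],
       [ 0.        ,  0.        ,  0.        ,  1.        ]])}
top {'fov_y': 48.29902796113218, 'cx': 320.5782022171028, 'cy': 201.15807733212952, 'world_to_cam': array([[ 0.02792194, -0.99952647, -0.01293053,  0.10080091],
       [ 0.98813115,  0.02564427,  0.15145692, -0.499834  ],
       [-0.15105361, -0.01700603,  0.98837928, -1.34703071],
       [ 0.        ,  0.        ,  0.        ,  1.        ]])}
{'time_s': 0.1, 'q': array([ 5.89414084e+01,  2.18383543e+01,  7.43777277e+01, -1.20426561e-03,
        8.38586391e+01, -1.23362635e+01]), 'qvel': array([ 0.00268879, -0.0683405 , -0.20382004, -0.0219666 , -0.01723719,
        0.07398314]), 'joint_efforts': array([ 4.02330523e-03, -4.49217939e+01, -2.31658888e+01, -1.94737067e-04,
        3.61941624e-03, -6.61461755e-06]), 'position': array([0.17642751, 0.52068682, 0.24477783]), 'tool_rot': array([[ 3.20979532e-01,  9.47085905e-01, -6.54916565e-04],
       [ 9.47085268e-01, -3.20980096e-01, -1.12795002e-03],
       [-1.27848075e-03, -2.58212962e-04, -9.99999149e-01]]), 'ft_force': array([-0.08674   , -0.88593025, -0.50663215]), 'wrist_torque': array([0.02681937, 0.00658674, 0.01213975]), 'grip_width': 0.08527819909830378}
```

View pics/top0.png

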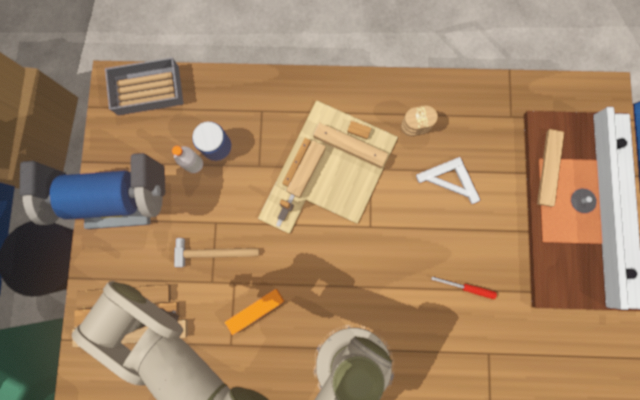

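View pics/scene0.png

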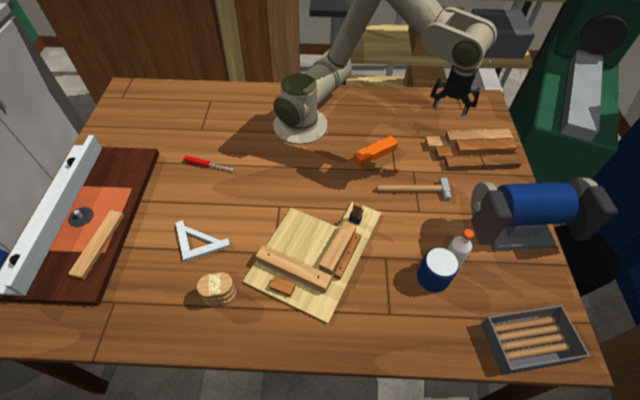

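The top view shows the plate (315,130)-(388,160), the stud (320,145)-(292,192), the jaw at about (285,210), the offcut at (360,129) and the white square at about (450,180). The orange bar at (255,312) is the look-alike, and the board at (551,168) is on another fixture. The stud is the pine bar between jaw and plate on the jig. I'll confirm that in an enlarged crop.

```bash
python3 - <<'E'
from h import *
a=cv2.imread('pics/top0.png')
c=cv2.resize(a[95:240,250:490],None,fx=3.3,fy=3.3,interpolation=cv2.INTER_CUBIC); print(c.shape); cv2.imwrite('pics/cropA.png',c)
E
```

```text
(478, 792, 3)
```

View pics/cropA.png

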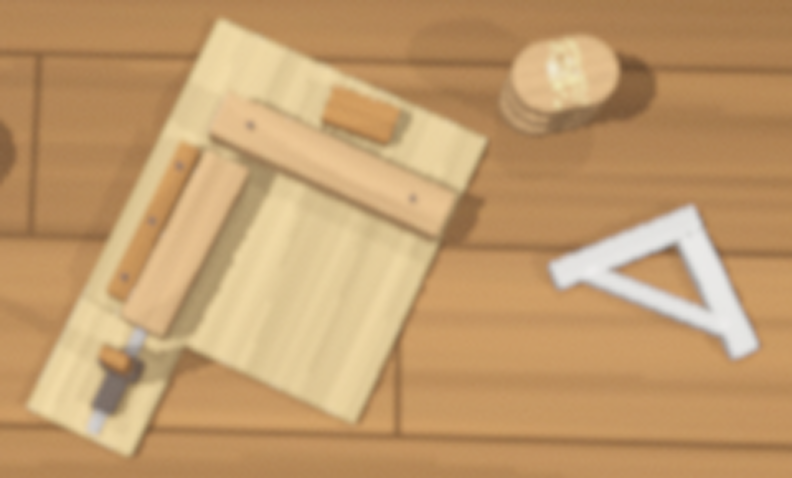

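The crop confirms the stud, with the jaw below it at crop (120,365) and the plate above it. The square's outer corner is at crop (690,207), with its −x arm running left and its −y arm running down-right. Next I'll work out rough poses.

```bash
python3 - <<'E'
from h import *
im=dict(np.load('pics/top0.npz'))
P=lambda u,v,z:onz(im,250+u/3.3,95+v/3.3,z)
for n,u,v,z in[('plate y+45',210,130,.052),('plate y-195',440,238,.052),('plate back+45',225,93,.052),('plate back-195',460,198,.052),('handle',115,358,.106),('stud L foot',205,150,.052),('stud R foot',248,170,.052),('stud Ljaw',125,318,.052),('stud Rjaw',165,336,.052),('board far L',222,17,.012),('board farR',487,138,.012),('board nearR',355,424,.012),('sq corner',690,205,.016),('sq A',550,268,.016),('sq A2',563,290,.016),('sq B',758,343,.016),('sq B2',735,358,.016)]:
    print(n,P(u,v,z).round(4))
E
```

```text
plate y+45 [0.707  0.1418 0.052 ]
plate y-195 [ 0.6069 -0.0779  0.052 ]
plate back+45 [0.744  0.1285 0.052 ]
plate back-195 [ 0.6461 -0.0966  0.052 ]
handle [0.477  0.2184 0.106 ]
stud L foot [0.6872 0.146  0.052 ]
stud R foot [0.6685 0.1045 0.052 ]
stud Ljaw [0.5229 0.2159 0.052 ]
stud Rjaw [0.5068 0.1778 0.052 ]
board far L [0.8359 0.1349 0.012 ]
board farR [ 0.7177 -0.1282  0.012 ]
board nearR [ 0.4331 -0.0034  0.012 ]
sq corner [ 0.6541 -0.3236  0.016 ]
sq A [ 0.5885 -0.1883  0.016 ]
sq A2 [ 0.5672 -0.2006  0.016 ]
sq B [ 0.5205 -0.3856  0.016 ]
sq B2 [ 0.5054 -0.3635  0.016 ]
```

```bash
python3 -m crank '[0,0,-0.139,0.025,-0.025,0,100, 0,0,-0.139,0.025,-0.025,0,100, 0,0,-0.139,0.025,-0.025,0,100, 0,0,-0.139,0.025,-0.025,0,100, 0,0,-0.139,0.025,-0.025,0,100, 0,0,-0.139,0.025,-0.025,0,100, 0,0,-0.139,0.025,-0.025,0,100, 0,0,-0.139,0.025,-0.025,0,100, 0,0,-0.139,0.025,-0.025,0,100, 0,0,-0.139,0.025,-0.025,0,100, 0,0,-0.139,0.025,-0.025,0,100, 0,0,-0.139,0.025,-0.025,0,100, 0,0,0,0,0,0,100, 0,0,0,0,0,0,100]'
python3 - <<'E'
from h import *
im=snap('wrist','w1'); print(np.linalg.inv(im['world_to_cam']),im['fov_y'],im['cx'],im['cy']); o=observe(); print(o['position'],o['tool_rot'][:,0],o['q'])
E
```

```text
time_s: 1.5
position: [0.4765, 0.2206, 0.2449]
tool_rot: [[0.912, -0.411, -0.001], [-0.411, -0.912, 0.0], [-0.001, 0.0, -1.0]]
ft_force: [-0.0, 0.1, 0.3]
grip_width: 0.0855
[[ 0.91154253  0.39496811  0.11441331  0.50452446]
 [-0.41120364  0.87644499  0.25051095  0.28457795]
 [-0.00133314 -0.27539855  0.96132922  0.37328521]
 [ 0.          0.          0.          1.        ]] 63.32311054377134 322.66721986292765 197.85686374566953
[0.47602577 0.22114359 0.24503939] [ 0.91203085 -0.41012056 -0.00093061] [1.19755145e+01 1.93164259e+01 7.82723527e+01 1.38546203e-02
 8.24672387e+01 3.61861007e+01]
```

View pics/w1.png

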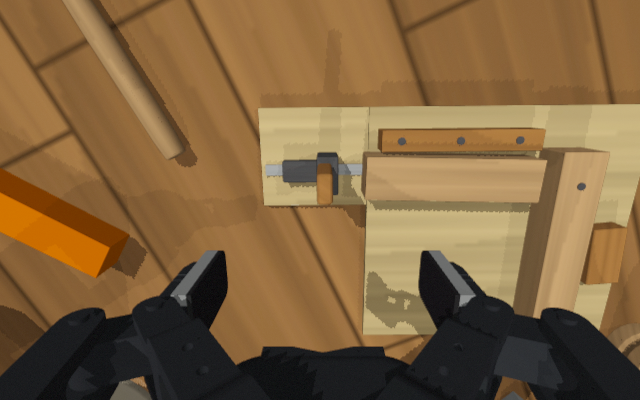

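The wrist view shows the handle top at about (325,188), the stud from (365,178) to (542,180), the plate's left side at about (545,150) and the strip at (460,138). I'll enlarge the plate and stud corner and the handle.

```bash
python3 - <<'E'
from h import *
a=cv2.imread('pics/w1.png')
c=cv2.resize(a[95:330,255:640],None,fx=2,fy=2,interpolation=cv2.INTER_CUBIC); cv2.imwrite('pics/cropB.png',c)
E
```

```text
(no output)
```

View pics/cropB.png

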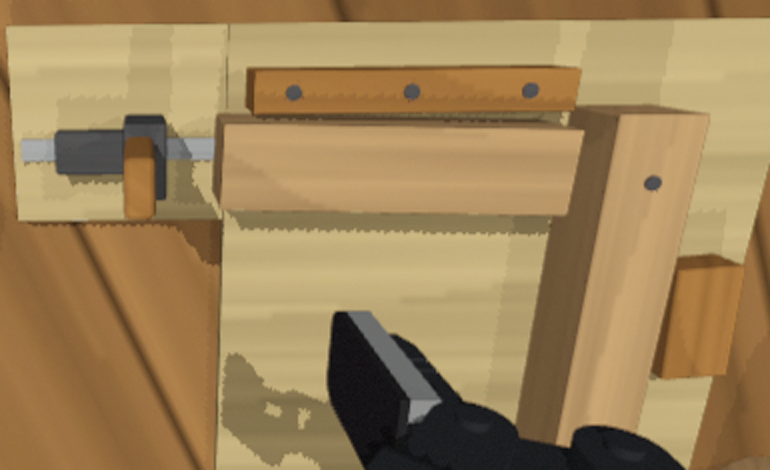

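```bash
python3 - <<'E'
from h import *
im=dict(np.load('pics/w1.npz'))
P=lambda u,v,z:onz(im,255+u/2,95+v/2,z)[:2]
a=P(620,113,.052);b=P(558,440,.052);c=P(710,115,.052)
yd=(a-b)/np.linalg.norm(a-b); print('yaw jig',np.degrees(np.arctan2(yd[1],yd[0]))-90,'width',np.linalg.norm(c-a))
xd=np.array([yd[1],-yd[0]]); O=a-.045*yd; print('O',O)
for n,u,v,z in[('platetop+45',620,113,.052),('handle -y edge',140,217,.106),('handle xL',126,205,.106),('xR',155,205,.106),('stud jaw L',224,125,.052),('stud jaw R',220,210,.052),('foot L',584,130,.052),('foot R',567,216,.052),('board TL',8,26,.012),('board T far',740,19,.012),('board BL',18,220,.012),('strip L top',249,114,.040),('strip R',578,110,.040)]:
    p=P(u,v,z); d=p-O; print(n,p.round(4),'jig',(1000*d@xd).round(1),(1000*d@yd).round(1))
E
```

```text
yaw jig -23.361986059534175 width 0.04470384608273008
O [0.68655511 0.10454848]
platetop+45 [0.7044 0.1459] jig 0.0 45.0
handle -y edge [0.4725 0.2095] jig -238.2 11.4
handle xL [0.4692 0.2169] jig -244.1 16.9
xR [0.4805 0.2118] jig -231.6 16.7
stud jaw L [0.5237 0.2208] jig -195.6 42.1
stud jaw R [0.5052 0.1808] jig -196.7 -1.9
foot L [0.6862 0.1448] jig -16.3 36.8
foot R [0.6675 0.1041] jig -17.3 -8.0
board TL [0.4405 0.31  ] jig -307.4 91.0
board T far [0.7989 0.1523] jig 84.3 88.4
board BL [0.3956 0.2106] jig -309.2 -18.0
strip L top [0.5382 0.2184] jig -181.3 45.7
strip R [0.6926 0.151 ] jig -12.9 45.1
```

```bash
python3 -m crank '[0,0,0.01,0.0015,0,-0.04,100, 0,0,0,0,0,-0.04,100, 0,0,0,0,0,-0.04,100, 0,0,0,0,0,-0.035,100, 0,0,0,0,0,0,0, 0,0,0,0,0,0,0, 0,0,0,0,0,0,0, 0,0,0,0,0,0,0, 0,0,0,0,0,0,0, 0,0,0,0,0,0,0, 0,0,0,0,0,0,0, 0,0,0,0,0,0,0]' 40
```

```text
time_s: 2.75
position: [0.4785, 0.2211, 0.0917]
tool_rot: [[0.916, -0.402, 0.002], [-0.402, -0.916, 0.001], [0.002, -0.002, -1.0]]
ft_force: [-2.3, -0.2, 7.6]
grip_width: 0.0133
```

```bash
python3 -m crank '[0,0,0,0.0046,-0.0020,0,0, 0,0,0,0.0046,-0.0020,0,0, 0,0,0,0.0046,-0.0020,0,0, 0,0,0,0.0046,-0.0020,0,0, 0,0,0,0.0046,-0.0020,0,0, 0,0,0,0.0046,-0.0020,0,0, 0,0,0,0.0046,-0.0020,0,0, 0,0,0,0.0046,-0.0020,0,0, 0,0,0,0,0,0,0, 0,0,0,0,0,0,0]'
```

```text
time_s: 3.75
position: [0.5155, 0.2048, 0.0917]
tool_rot: [[0.915, -0.402, 0.002], [-0.402, -0.915, 0.0], [0.002, -0.001, -1.0]]
ft_force: [-0.2, -0.6, 5.7]
grip_width: 0.013
```

```bash
python3 -m crank '[0,0,0,0.0018,-0.0008,0,0, 0,0,0,0.0018,-0.0008,0,0, 0,0,0,0.0018,-0.0008,0,0, 0,0,0,0,0,0,0]'
python3 -m crank '[0,0,0,0.0009,-0.0004,0,0, 0,0,0,0.0009,-0.0004,0,0, 0,0,0,0,0,0,0]'
```

```text
time_s: 4.15
position: [0.5194, 0.2031, 0.0917]
tool_rot: [[0.916, -0.402, -0.001], [-0.402, -0.916, 0.001], [-0.001, -0.001, -1.0]]
ft_force: [-8.0, 3.0, 9.9]
grip_width: 0.0136
time_s: 4.45
position: [0.5195, 0.2031, 0.0917]
tool_rot: [[0.916, -0.402, -0.004], [-0.402, -0.916, 0.002], [-0.005, -0.0, -1.0]]
ft_force: [-15.6, 6.9, 14.3]
grip_width: 0.0131
```

```bash
python3 -m crank '[0,0,0,0.0004,-0.0002,0,0, 0,0,0,0,0,0,0, 0,0,0,0,0,0,0, 0,0,0,0,0,0,60, 0,0,0,0,0,0,60, 0,0,0,0,0,0,60, 0,0,0,0,0,0,60, 0,0,0,0,0,0.03,60, 0,0,0,0,0,0.04,60, 0,0,0,0,0,0.04,60, 0,0,0,0,0,0.045,60, 0,0,0,0,0,0,60]'
python3 - <<'E'
from h import *
im=snap('wrist','w2'); o=observe(); print(o['position'],o['q'])
a=cv2.imread('pics/w2.png')
cv2.imwrite('pics/cropC.png',cv2.resize(a[85:330,235:640],None,fx=1.9,fy=1.9,interpolation=cv2.INTER_CUBIC))
E
```

```text
time_s: 5.65
position: [0.5244, 0.2017, 0.2514]
tool_rot: [[0.915, -0.402, 0.011], [-0.402, -0.915, 0.002], [0.01, -0.006, -1.0]]
ft_force: [-0.4, 0.9, 0.3]
grip_width: 0.0513
[0.52336542 0.20152521 0.24795946] [ 8.96679091e+00  2.26544468e+01  7.25345554e+01 -2.46323858e-03
  8.44683029e+01  3.26964615e+01]
```

View pics/cropC.png

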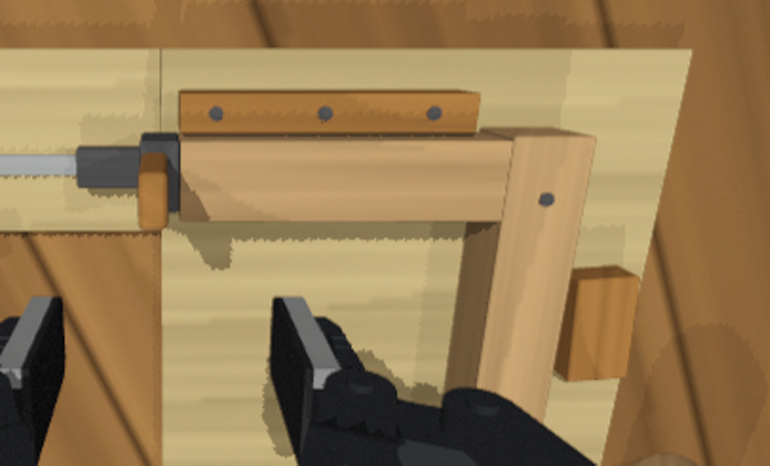

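The stud is butted flush on the plate at crop (505,180), the jaw bears on its end at (180,180), and it lies parallel to the strip. On to the square.

```bash
python3 -m crank '[0,0,0.006,0.0015,-0.045,0,60, 0,0,0.006,0.0015,-0.045,0,60, 0,0,0.006,0.0015,-0.045,0,60, 0,0,0.006,0.0015,-0.045,0,60, 0,0,0.006,0.0015,-0.045,0,60, 0,0,0.006,0.0015,-0.045,0,60, 0,0,0.006,0.0015,-0.045,0,60, 0,0,0.006,0.0015,-0.045,0,60, 0,0,0.006,0.0015,-0.045,0,60, 0,0,0.006,0.0015,-0.045,0,60, 0,0,0.006,0.0015,-0.045,0,60, 0,0,0.006,0.0015,-0.045,0,50, 0,0,0,0,0,0,50, 0,0,0,0,0,0,50]'
python3 - <<'E'
from h import *
im=snap('wrist','w3')
im2=dict(np.load('pics/w2.npz')); P=lambda u,v,z:onz(im2,235+u/1.9,85+v/1.9,z)[:2]
a=P(515,140,.052);b=P(478,385,.052);yd=(a-b)/np.linalg.norm(a-b);s=P(180,222,.052);e=P(500,222,.052);t=P(690,50,.012);r=P(163,50,.012)
ang=lambda d:np.degrees(np.arctan2(d[1],d[0]))
print('plate yaw',ang(yd)-90,'stud',ang(e-s),'board',ang(t-r),'a',a,'strip',ang(P(477,134,.04)-P(181,134,.04)))
th=np.radians(-23.7);x=np.array([np.cos(th),np.sin(th)]);y=np.array([-x[1],x[0]])
O=a-.045*y; print('O',O); 
for n,p in(('studR jaw',s),('studR foot',e),('plate b',b),('strip L',P(181,134,.04))): print(n,1000*(p-O)@x,1000*(p-O)@y)
hsv=cv2.cvtColor(im['frame'],cv2.COLOR_RGB2HSV); m=((hsv[...,1]<50)&(hsv[...,2]>140)).astype('uint8')
n,l,st,c=cv2.connectedComponentsWithStats(m); i=1+st[1:,4].argmax(); print(st[i],c[i])
cs,_=cv2.findContours((l==i).astype('uint8'),cv2.RETR_CCOMP,cv2.CHAIN_APPROX_NONE)
for k in cs:
    if len(k)>40: print(cv2.approxPolyDP(k,4,True).reshape(-1,2).tolist())
cv2.imwrite('pics/cropD.png',im['frame'][...,::-1])
E
```

```text
time_s: 7.1
position: [0.5399, -0.3391, 0.2433]
tool_rot: [[0.942, -0.337, -0.002], [-0.337, -0.942, 0.002], [-0.003, -0.001, -1.0]]
ft_force: [-0.1, 0.4, -0.3]
grip_width: 0.0428
plate yaw -23.62179334781105 stud -23.88028728066423 board -23.72730469453112 a [0.70427135 0.14278683] strip -23.799142524935704
O [0.6861837  0.10158201]
studR jaw -180.00832794453555 -0.3910892603838221
studR foot -1.4051427113194728 -0.9530850850241603
plate b 0.20243269532547714 -103.3062060553446
strip L -179.34842016675617 46.821832638740105
[ 303   12  115  203 8292] [349.70935842 114.7959479 ]
[[322, 12], [305, 29], [320, 49], [318, 184], [303, 200], [317, 214], [417, 124]]
[[336, 67], [385, 123], [333, 172]]
```

View pics/cropD.png

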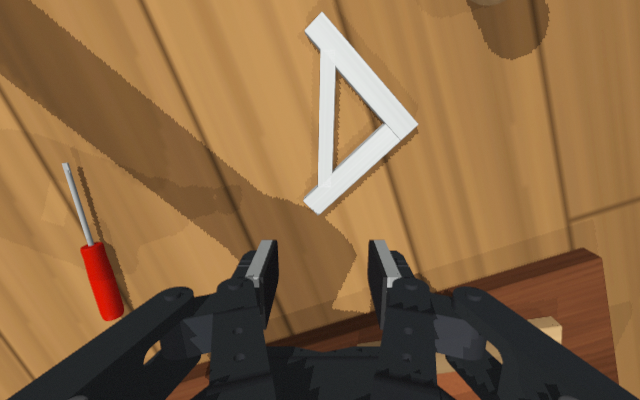

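The square is in view with its outer corner at (417,124) and the brace at about (326,117) on the left. The screwdriver is at (95,245), clear of the grasp.

```bash
python3 - <<'E'
from h import *
im=dict(np.load('pics/w3.npz')); P=lambda u,v:onz(im,u,v,.016)[:2]
C=P(417,124);A=P(322,12);B=P(317,214)
print('C',C,'arms',np.linalg.norm(A-C),np.linalg.norm(B-C))
ang=lambda d:np.degrees(np.arctan2(d[1],d[0]))
print('x yaw',ang(C-A),ang(C-B)-90)
th=np.radians((ang(C-A)+ang(C-B)-90)/2); d=np.array([np.cos(th+np.pi/4),np.sin(th+np.pi/4)])
print('origin',C-.07*2**.5*d,'diag yaw',np.degrees(th)+45)
b=(P(320,49)+P(318,184))/2; i=(P(336,67)+P(333,172))/2;print('brace edges',b,i,'w',(i-b)@d,'mid',(b+i)/2, 'brace dir',ang(P(336,67)-P(333,172))-90)
o=observe();print(o['position'],ang(o['tool_rot'][:2,0]))
print('to place: tool yaw +',)
E
```

```text
C [ 0.65055087 -0.32470965] arms 0.14775944197271362 0.14801540977449523
x yaw -66.2265052571515 -66.27899220744334
origin [ 0.55828852 -0.28882569] diag yaw -21.25274873229742
brace edges [ 0.5530496  -0.28567155] [ 0.56810516 -0.29274908] w 0.016597118595146076 mid [ 0.56057738 -0.28921031] brace dir -20.794934898000974
[ 0.54019719 -0.3380445   0.24395769] -19.60922663366053
to place: tool yaw +
```

```bash
python3 -m crank '[0,0,-0.028,0.0195,0.049,0,50, 0,0,0,0,0,-0.045,50, 0,0,0,0,0,-0.045,50, 0,0,0,0,0,-0.045,50, 0,0,0,0,0,-0.045,50, 0,0,0,0,0,-0.025,50, 0,0,0,0,0,-0.02,50, 0,0,0,0,0,0,50, 0,0,0,0,0,0,50]'
python3 -m crank '[0,0,0,0,0,0,0, 0,0,0,0,0,0,0, 0,0,0,0,0,0,0, 0,0,0,0,0,0,0, 0,0,0,0,0,0,0, 0,0,0,0,0,0,0]' 60
python3 -c "
from h import *
snap('wrist','w4')"
```

```text
time_s: 8.05
position: [0.5593, -0.2912, 0.021]
tool_rot: [[0.933, -0.36, 0.0], [-0.36, -0.933, -0.0], [0.0, 0.0, -1.0]]
ft_force: [-0.1, -0.3, 1.0]
grip_width: 0.0429
time_s: 8.65
position: [0.5596, -0.2922, 0.022]
tool_rot: [[0.932, -0.362, 0.002], [-0.361, -0.932, -0.001], [0.003, 0.0, -1.0]]
ft_force: [0.9, 1.9, 6.8]
grip_width: 0.0138
```

View pics/w4.png

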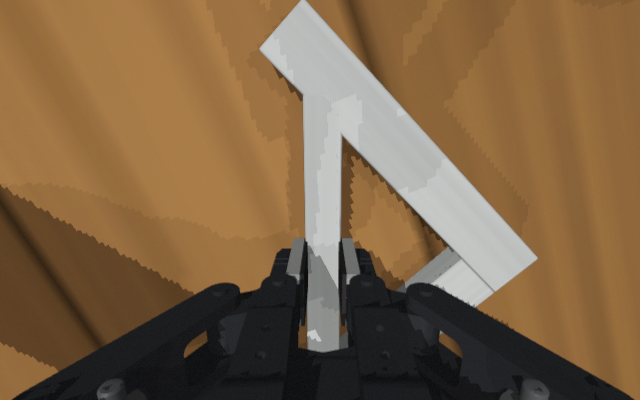

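The brace is gripped between the pads, with the outer corner at (537,258). I'll lift, carry to 20 mm short of the corner on the diagonal, and measure there.

```bash
python3 -m crank '[0,0,0,0,0,0.03,0, 0,0,0,0,0,0.045,0, 0,0,0,0,0,0.045,0, 0,0,0.0742,0.0008,0.0348,0,0, 0,0,0.0742,0.0008,0.0348,0,0, 0,0,0.0742,0.0008,0.0348,0,0, 0,0,0.0742,0.0008,0.0348,0,0, 0,0,0.0742,0.0008,0.0348,0,0, 0,0,0.0742,0.0008,0.0348,0,0, 0,0,0.0742,0.0008,0.0348,0,0, 0,0,0.0742,0.0008,0.0348,0,0, 0,0,0.0742,0.0008,0.0348,0,0, 0,0,0.0742,0.0008,0.0348,0,0, 0,0,0,0,0,0,0, 0,0,0,0,0,0,0]'
python3 -c "
from h import *
snap('wrist','w5');o=observe();np.savez('pics/o5.npz',p=o['position'],R=o['tool_rot']);print(o['ft_force'],o['wrist_torque'])"
```

```text
time_s: 10.2
position: [0.5666, 0.0565, 0.1403]
tool_rot: [[0.931, 0.365, -0.001], [0.365, -0.931, -0.0], [-0.001, 0.0, -1.0]]
ft_force: [1.3, -0.2, -2.8]
grip_width: 0.014
[ 0.99630136 -0.86440552 -4.77523769] [-0.01387764  0.10813868 -0.03750254]
```

View pics/w5.png

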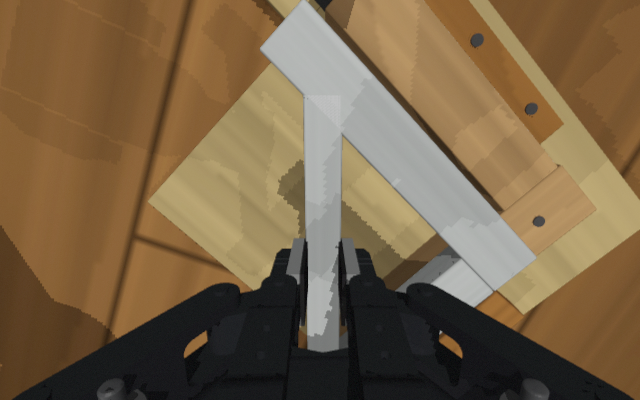

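The square hasn't shifted in the grip: corner at (537,258), arm end at (303,1). Next I'll compute its pose relative to the jig.

```bash
python3 - <<'E'
from h import *
im=dict(np.load('pics/w5.npz'));o=np.load('pics/o5.npz');p,R=o['p'],o['R']
ang=lambda d:np.degrees(np.arctan2(d[1],d[0]))
O=np.array([.6862,.1016]);th=np.radians(-23.7);x=np.array([np.cos(th),np.sin(th)]);y=np.array([-x[1],x[0]])
for z in(p[2]-.006,p[2]-.003):
    C=onz(im,537,258,z)[:2];A=onz(im,303,1,z)[:2]
    print('len',np.linalg.norm(C-A),'yaw',ang(C-A),'tool yaw',ang(R[:2,0]),'C',C,'jig mm',1000*(C-O)@x,1000*(C-O)@y,'tcp jig',1000*(p[:2]-O)@x,1000*(p[:2]-O)@y)
# plate/stud edges in the same picture: plate far corner top
for u,v in((557,165),(597,210),(527,314)): 
    q=onz(im,u,v,.052)[:2]; print((u,v),1000*(q-O)@x,1000*(q-O)@y)
print(p)
E
```

```text
len 0.14741435370449504 yaw -23.316613319490713 tool yaw 21.302347897831623 C [0.65549838 0.09515983] jig mm -25.52370992836752 -18.237471320494006 tcp jig -90.98320459323108 -90.05725168895978
len 0.14412541787569802 yaw -23.316613319490727 tool yaw 21.302347897831623 C [0.65292921 0.09575675] jig mm -28.1161353913591 -18.72356305912008 tcp jig -90.98320459323108 -90.05725168895978
(557, 165) -2.55477985169556 44.492719899496144
(597, 210) 44.368578755485906 46.31470192222754
(527, 314) 79.95869203659203 -37.87625136731408
[0.56669177 0.05570844 0.14030777]
```

```bash
python3 -m crank '[0,0,0,0,0,-0.03,0, 0,0,0,0,0,-0.03,0, 0,0,0,0,0,-0.025,0, 0,0,0,0,0,-0.015,0, 0,0,0,0,0,-0.003,0, 0,0,0,0,0,0,0]'
python3 -m crank '[0,0,0,0,0,-0.001,0, 0,0,0,0,0,-0.001,0, 0,0,0,0,0,-0.001,0, 0,0,0,0,0,0,0]'
```

```text
time_s: 10.85
position: [0.5671, 0.0551, 0.0374]
tool_rot: [[0.932, 0.362, -0.0], [0.362, -0.932, -0.0], [-0.0, -0.0, -1.0]]
ft_force: [0.3, -0.0, -2.6]
grip_width: 0.0141
time_s: 11.25
position: [0.5671, 0.0559, 0.0346]
tool_rot: [[0.932, 0.363, 0.001], [0.363, -0.932, -0.0], [0.001, 0.0, -1.0]]
ft_force: [0.1, -0.1, -3.5]
grip_width: 0.0137
```

```bash
python3 -m crank '[0,0,0,0,0,-0.001,0, 0,0,0,0,0,-0.001,0, 0,0,0,0,0,0,0]'
python3 -m crank '[0,0,0,0.004,0.0008,0,0, 0,0,0,0.004,0.0008,0,0, 0,0,0,0.004,0.0008,0,0, 0,0,0,0.004,0.0008,0,0, 0,0,0,0.004,0.0008,0,0, 0,0,0,0,0,0,0]'
```

```text
time_s: 11.55
position: [0.5672, 0.0559, 0.034]
tool_rot: [[0.932, 0.364, 0.002], [0.364, -0.932, -0.0], [0.001, 0.001, -1.0]]
ft_force: [-5.4, -0.3, 10.1]
grip_width: 0.0136
time_s: 12.15
position: [0.5877, 0.0599, 0.034]
tool_rot: [[0.931, 0.364, 0.002], [0.364, -0.931, -0.0], [0.002, 0.001, -1.0]]
ft_force: [-2.5, -0.1, 9.6]
grip_width: 0.014
```

```bash
python3 -m crank '[0,0,0,0.0013,0.0005,0,0, 0,0,0,0.0013,0.0005,0,0, 0,0,0,0.0013,0.0005,0,0, 0,0,0,0.0013,0.0005,0,0, 0,0,0,0,0,0,0]'
python3 -m crank '[0,0,0,0.0018,-0.0008,0,0, 0,0,0,0.0009,-0.0004,0,0, 0,0,0,0,0,0,0]'
```

```text
time_s: 12.65
position: [0.5925, 0.0617, 0.034]
tool_rot: [[0.931, 0.364, 0.002], [0.364, -0.931, -0.001], [0.001, 0.001, -1.0]]
ft_force: [-5.2, -1.4, 10.3]
grip_width: 0.0136
time_s: 12.95
position: [0.5941, 0.0614, 0.034]
tool_rot: [[0.932, 0.364, -0.001], [0.364, -0.932, 0.001], [-0.001, -0.001, -1.0]]
ft_force: [-8.2, 2.0, 13.6]
grip_width: 0.0139
```

```bash
python3 -m crank '[0,0,0,0.0004,0.0009,0,0, 0,0,0,0.0004,0.0009,0,0, 0,0,0,0,0,0,0]'
python3 -m crank '[0,0,0,0.0004,0.0009,0,0, 0,0,0,0.0004,0.0009,0,0, 0,0,0,0,0,0,0]'
python3 -c "
from h import *
im=snap('wrist','w6')"
```

```text
time_s: 13.25
position: [0.5945, 0.0619, 0.034]
tool_rot: [[0.931, 0.364, -0.002], [0.364, -0.931, -0.002], [-0.003, 0.001, -1.0]]
ft_force: [-11.9, -4.3, 15.4]
grip_width: 0.0139
time_s: 13.55
position: [0.5952, 0.0635, 0.034]
tool_rot: [[0.931, 0.364, -0.003], [0.364, -0.931, -0.002], [-0.003, 0.001, -1.0]]
ft_force: [-12.2, -6.0, 15.7]
grip_width: 0.0137
```

View pics/w6.png

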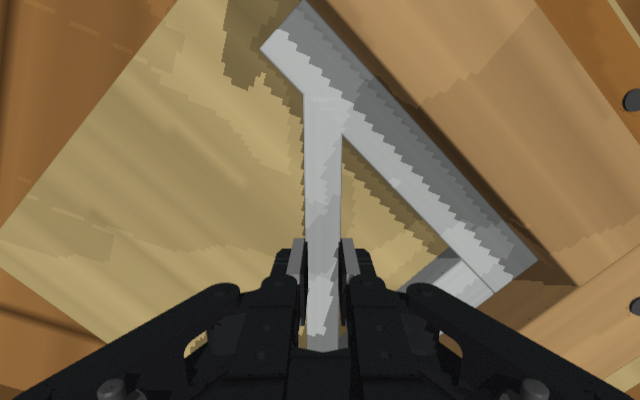

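The corner is at (537,260) and the stud's top edge runs from (335,0) to (580,285). The view still leaves a visible dark gap, so I'll compute the gaps.

```bash
python3 - <<'E'
from h import *
im=dict(np.load('pics/w6.npz'))
P=lambda u,v,z:onz(im,u,v,z)[:2]
O=np.array([.6862,.1016]);th=np.radians(-23.7);x=np.array([np.cos(th),np.sin(th)]);y=np.array([-x[1],x[0]])
ang=lambda d:np.degrees(np.arctan2(d[1],d[0]))
for n,u,v,z in(('corner',537,260,.028),('A',303,1,.028),('stud1',335,0,.052),('stud2',580,285,.052),('plate',520,328,.052)):
    q=P(u,v,z);print(n,1000*(q-O)@x,1000*(q-O)@y)
print('sq yaw',ang(P(537,260,.028)-P(303,1,.028)),'stud',ang(P(580,285,.052)-P(335,0,.052)))
E
```

```text
corner -1.4833866009494028 -1.0089073932045833
A -149.48283779115476 -1.2769736821526578
stud1 -137.25108654237764 2.0704314303937394
stud2 -1.9363628566003308 0.8296098964957673
plate -2.118246512682891 -26.787054170206208
sq yaw -23.59622224902253 stud -24.225381440376363
```

```bash
python3 -m crank '[0,0,0,0.0004,0.0009,0.0005,0, 0,0,0,0.0004,0.0009,0,0, 0,0,0,0,0,0,0]'
python3 -m crank '[0,0,0,0.0004,0.0009,0,0, 0,0,0,0.0004,0.0009,0,0, 0,0,0,0,0,0,0]'
```

```text
time_s: 13.9
position: [0.596, 0.0655, 0.034]
tool_rot: [[0.931, 0.364, -0.003], [0.364, -0.932, -0.002], [-0.003, 0.0, -1.0]]
ft_force: [-10.3, -5.9, 10.8]
grip_width: 0.0138
time_s: 14.2
position: [0.5962, 0.0658, 0.034]
tool_rot: [[0.931, 0.364, -0.004], [0.364, -0.931, -0.004], [-0.006, 0.002, -1.0]]
ft_force: [-13.3, -13.0, 13.8]
grip_width: 0.0141
```

```bash
python3 -m crank '[0,0,0,0.0009,-0.0004,0.0004,0, 0,0,0,0.0009,-0.0004,0,0, 0,0,0,0,0,0,0, 0,0,0,0,0,0,0]'
python3 -m crank '[0,0,0,0.0004,0.0003,0,0, 0,0,0,0,0,0,0, 0,0,0,0,0,0,0]'
python3 - <<'E'
from h import *
im=snap('wrist','w7');o=observe();F=o['ft_force']
P=lambda u,v,z:onz(im,u,v,z)[:2]
O=np.array([.6862,.1016]);th=np.radians(-23.7);x=np.array([np.cos(th),np.sin(th)]);y=np.array([-x[1],x[0]])
print('F jig',F[:2]@x,F[:2]@y,F[2],'tcp jig',1000*(o['position'][:2]-O)@x,1000*(o['position'][:2]-O)@y)
im2=snap('top','t7')
a=cv2.imread('pics/w7.png');b=cv2.imread('pics/t7.png')
c=cv2.resize(b[95:240,250:490],(640,387),interpolation=cv2.INTER_CUBIC)[:200]
cv2.imwrite('pics/fin.png',np.vstack([a,c]))
E
```

```text
time_s: 14.6
position: [0.5963, 0.0658, 0.034]
tool_rot: [[0.931, 0.364, -0.009], [0.364, -0.931, -0.003], [-0.009, -0.001, -1.0]]
ft_force: [-18.3, -9.1, 16.3]
grip_width: 0.0137
time_s: 14.9
position: [0.5963, 0.0658, 0.034]
tool_rot: [[0.931, 0.364, -0.01], [0.364, -0.931, -0.003], [-0.01, -0.001, -1.0]]
ft_force: [-20.4, -11.0, 16.1]
grip_width: 0.0138
F jig -14.814681736794574 -18.355892757186663 16.811628077101133 tcp jig -67.89034528031239 -68.87463445772609
```

View pics/fin.png

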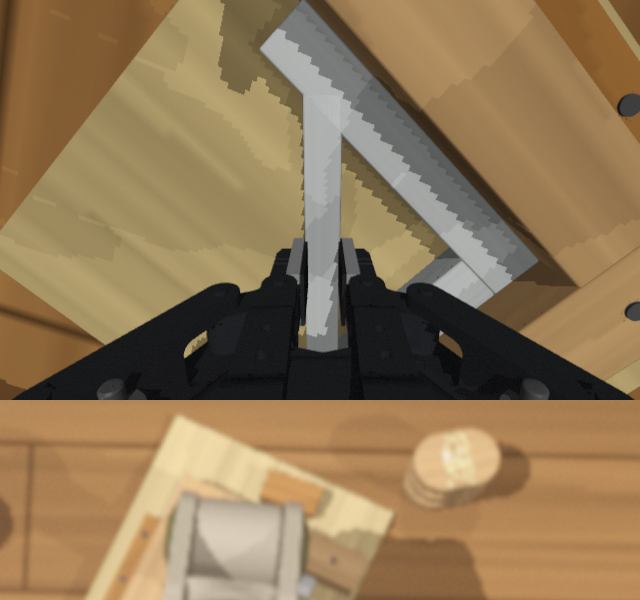

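The square sits hard in the corner at (537,261), with its arm along the stud's face and no gap at the strip visible near (600,60). I'll do one numeric check of angles and gaps.

```bash
python3 - <<'E'
from h import *
im=dict(np.load('pics/w7.npz'))
P=lambda u,v,z:onz(im,u,v,z)[:2]
O=np.array([.6862,.1016]);th=np.radians(-23.7);x=np.array([np.cos(th),np.sin(th)]);y=np.array([-x[1],x[0]])
ang=lambda d:np.degrees(np.arctan2(d[1],d[0]))
for n,u,v,z in(('corner',537,261,.028),('A',303,1,.028),('stud1',335,0,.052),('stud2',580,287,.052)):
    q=P(u,v,z);print(n,1000*(q-O)@x,1000*(q-O)@y)
print('sq yaw',ang(P(537,261,.028)-P(303,1,.028)),'stud',ang(P(580,287,.052)-P(335,0,.052)))
t=cv2.imread('pics/w7.png')[0:330,330:640]
cv2.imwrite('pics/finc.png',cv2.resize(t,None,fx=1.8,fy=1.8,interpolation=cv2.INTER_CUBIC))
E
```

```text
corner -1.5823923480730926 1.1884299992496419
A -149.44212113410074 1.3213297968574196
stud1 -137.0352789820771 4.761811327593598
stud2 -1.7006568309039065 2.9018021523386937
sq yaw -23.75149877869395 stud -24.487410971169794
```

View pics/finc.png

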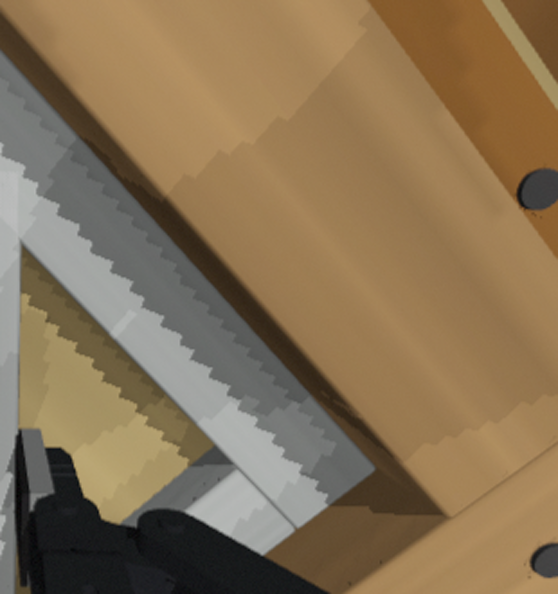

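```bash
python3 -m crank '[0,0,0,0,0,0,0, 0,0,0,0,0,0,0, 0,0,0,0,0,0,0, 0,0,0,0,0,0,0]' && python3 -c "
from rig import *
print(close_job())"
```

```text
time_s: 15.4
position: [0.5963, 0.0658, 0.034]
tool_rot: [[0.931, 0.364, -0.01], [0.364, -0.931, -0.003], [-0.01, -0.001, -1.0]]
ft_force: [-21.1, -10.5, 15.8]
grip_width: 0.0135
the job is handed in; nothing more can be done
None
```

I handed the job in at 15.4 s with the arm still gripping the square and pressing it into the corner; no verdict was reported.

**What I did:** I gripped the jaw handle and slid the jaw about 45 mm until it stalled at about 17 N with the stud butted on the plate. Then I gripped the square by its brace and lowered it flat onto the board. I slid it into the corner until it stalled in both directions.

**Last checks:**
- **Pressing force:** the wrist showed about 15 N towards the plate, 18 N towards the stud and 16 N downward, steady to the end. These are totals at the wrist, including friction; I could not read the contact forces one by one.
- **Square:** its angle matched the jig's to about 0.1°. The corner measured at jig (-1.6, +1.2) mm, within the roughly 2 mm camera calibration.
- **Stud:** the last picture showed it flush against the strip and the plate.
- **Disagreements:** the stud's face measured about 0.8° off the jig's angle and 3–5 mm past its y = 0 plane. It cannot go past its stop, so I put this down to hand-picked edge pixels and calibration error. It is within the 1.7° limit in any case.
- **Not rechecked:** I did not measure the jaw's travel again after releasing it. The other things on the bench were not measured afterwards; the arm kept clear of them.

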